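# Load a zirconia disc into the dental mill

## Robot

A 7-joint arm with a two-finger parallel gripper is mounted at the origin on the work surface. World frame = base frame: x ahead of the robot, y to its left, z up, the work surface at z = 0. Lengths are in mm, angles in rad, forces in N, time in s.
With the tool pointing down it reaches from about 425 to 800 mm from the base axis. Payload 8.3 kg.
Tool frame: the origin (TCP) lies where the fingers leave the gripper's body, on its centre line; the fingertips stand 73 mm ahead of it and the grasp point (between the pads) lies 54 mm ahead of it; z points along the fingers, y is the line along which they close (so a half turn about z gives the same grasp; the last joint's range is limited). The gripper opens to 85 mm and grips with 20 to 120 N. Pads are 22 mm wide; open, the fingers measure 114 mm over their backs; the gripper's body (76 mm by 85 mm) begins 54 mm behind the grasp point. The pads swing forward as they close: fully open they stand 13 mm farther back than shut.
Start: joints at [-1.324, 0.383, 0.016, 1.37, -0.006, 1.388, -0.046], TCP at [190.496, 595.248, 303.879] pointing down, gripper open.
Joint ranges: [-2.95, 2.95], [-0.25, 2.06], [-1.52, 1.56], [0.18, 2.33], [-1.44, 4.58], [0.02, 2.06], [-3.01, 3.01]. Speed limits (rad/s): [2.39, 2.39, 3.01, 3.01, 3.14, 3.14, 3.14].

## Interface

Orientations are given as a 3x3 rotation matrix whose columns are the frame's x, y, z axes.
In Python, from cell import observe, capture, finish_job, recognise, silhouettes gives the robot as it stands. The module is installed in compiled form; this text tells all that it offers.
- The arm moves only by the tool move_arm, never from a script. Its argument "series" is a list of rows, each a list of 2 entries, a list of its own where there are three numbers: the shift along the world's x, y, z in units of 80 mm (1.0 is 80 mm), then the turn, a rotation vector about the world's x, y, z in units of 2 pi rad (1.0 is 2 pi rad). In form: [[[x, y, z], [wx, wy, wz]], ...]. A call has 1 to 12 rows; each row shifts and turns the commanded pose from where the row before left it; what a row does not reach is not made up. A row lasts 1/10 s, in which the tool goes at most 50 mm and 8.59 degrees, less where a joint would pass 70% of its speed; a pose out of reach is approached as far as the arm can. A call with a number of a shift or a turn outside -1 to 1 is refused whole. A call with a gripper value outside its range is refused whole. "grip" is the closure, from 0 (fully open) to 1 (shut), set as the call begins (left out, the last holds). The fingers move at their own pace and stop on an object; the grip force is fixed at half the most. Time passes only in rows, so rows that do not move let the fingers close. It gives the time, the measured TCP pose, the force, the opening and the grip force at its end, in the units of the state.
- observe(): the state, without advancing time (a new reading comes with each control period).
- capture(name): name is "scene" or "top" or "wrist"; returns a dict with "image" (384x512x3 uint8, red, green, blue), "z_map" (384x512 float32, mm along the optical axis (not along the pixel's ray), 0 where there is no reading), "K" (3x3 intrinsics, pixels), "extrinsics" (4x4, takes a point from camera to world coordinates). Camera axes: x right, y down, z forward; pixel columns grow to the right and rows downward; lengths in mm; the calibration is good to about 2 mm. A picture is of the moment at which its call begins.
- finish_job(): hands the job in; it is judged then, once.
Trained networks look in a picture, given as the dict that the camera call returned (one of the last four; its "shot" number tells which), for a name from the list of things; names that differ only in an ending like _2 or _b are one class to them, and where a whole thing is asked for, a point or a joint stands for the part that bears it (a point fixed in the world has none). Each returns a list of dicts, best first, with "score" (0 to 1); they miss things now and then, are a little off and sometimes report something else, mostly with a low value. They report only what shows in the picture. A call takes as long as a camera call. They do not tell look-alikes from the thing itself.
- recognise(picture, name): "rect" ([left, top, right, bottom] in pixels, round what is visible of it).
- silhouettes(picture, name): "mask" (384x512 bool, what is visible of it) and "rect" ([left, top, right, bottom] in pixels, round what is visible of it).
The state is a dict: "time": time; "qpos": joint angles; "dq": joint speeds; "joint_torque": joint torques, N m; "position": TCP position; "orientation": TCP orientation; "wrist_force": force on the tool from outside, world axes, zero at the start; "torque": the same for the moment, N m; "finger_gap": opening from 0.0 (shut) to 1.0 (fully open); "finger_force": force on a finger pad.
Only numpy, scipy, OpenCV 4.12 (cv2) and the standard library are available. Lean on these libraries where they do the work, as an engineer would, in place of code of your own. Each camera call takes 0.05 s, during which the arm holds its last target. There are 200 camera calls.

## Task

Load the mill with the ivory-white zirconia disc: swing the clamp frame up by its red handle, lay the disc fully home in the round seat of the tilted cradle, and swing the clamp frame back down until it is closed over the disc's rim. The unsintered disc is brittle, so set it in place rather than letting it drop, and leave the other discs and everything else on the bench where they are.

Things in the scene. Friction and masses are not known exactly. Their poses are not given: they have to be found in the camera images.
- zirconia_disc: The ivory-white stepped milling disc to load, 0.15 to 0.27 kg, lying on the dark bench mat (3 mm thick). At the bottom a rim 76 mm in diameter, 8 mm thick; on it a concentric round body 60 mm in diameter; 20 mm thick in all. Origin: centre of the underside; z: its axis, up. Grip it across the 60 mm body, fingertips just above the rim. Its yaw does not matter.
- acrylic_disc: Pink stepped disc, same rim and body diameters, 18 mm thick, on the same mat, not to be moved. The three discs and the bur rack take the corners of a 130 mm square on the mat; which is where varies. Origin: centre of the underside.
- wax_disc: A dark green stepped disc, same rim and body diameters, 24 mm thick, on the same mat, not to be moved. Origin: centre of the underside.
- bur_rack: A grey block 80 x 50 x 30 mm with upright burs (48 mm high in all), on the same mat, not to be moved. Origin: centre of the underside.
- mill: White open milling machine, fixed, 490 x 360 mm; front towards its -x. Origin: on the bench under the cradle's axis. Heights: floor 36, front sill 60, side walls (inner faces y = +-168) 116 mm. Rear housing from x = 150 mm, 250 mm high; spindle at x 96 to 157, y 80 to 150 mm, 235 mm high. Bearing posts of the cradle, 157 mm high, |x| < 30 mm, at y 92 to 116 and -92 to -137 mm.
- seat (a point): Centre of the floor of the round seat in the cradle (tilted plate 114 x 114 mm). The seat is a recess 79 mm in diameter, 6 mm deep (the disc's rim stands 2 mm proud when home), with a 64 mm hole through its floor and a 1.8 mm chamfer at its mouth. z: out of the plate, leaning to the mill's front; x: up the slope, to the clamp's hinge; y: along the hinge. Disc home: its origin and z on this point's.
- cradle (a joint): Tilt of the cradle from level, rad, 0.40 to 0.62 here, held by the axis brake (8 N m). Its axis lies 135 mm above the bench along the mill's y, 2 mm above the seat's floor.
- clamp (a joint): Angle of the clamp frame, rad: 0 closed, lying over the disc's rim, its underside 0.4 mm above the rim; it grows as the frame swings up and back, to 2.2. At the start 0 to 0.35. A stiff friction hinge keeps it wherever it is left (about 2 N at the handle moves it). From about 1.7 on it leaves the room over the seat free.
- clamp_hinge (a point): Point on the hinge axis of the clamp frame, midway, at x = +62 mm, z = +11.4 mm from seat in that point's axes; the hinge axis is its y.
- clamp_grip (a point): Grip point on the clamp frame's red handle, 154 mm from the hinge axis. The handle is a bar in line with the frame, 14 mm wide (along the hinge), 10 mm thick, 56 mm long, reaching 23 mm past this point; free air beneath it when closed. x: towards the hinge; y: along it. Pinched across its width it turns in the fingers as the frame swings. Frame: steel, 88 mm wide, 6 mm thick, opening 65 mm wide.
- brush: A bench brush 170 mm long lying beside the mat, not to be moved. Origin: middle of its underside.
- plaster_cast: A yellowish plaster jaw cast, 62 x 66 x 31 mm, not to be moved. Origin: centre of the underside.
- mixing_bowl: A blue mixing bowl 110 mm wide, 60 mm high, not to be moved. Origin: centre of the underside.
Not all that is in view belongs to the job. Of the things that look like the zirconia_disc, take the one that is nearest to the robot's base at the start.

How it is judged (in metres and radians):
On the way, in this order (a step that is already met when the one before it is completed fails the run):
1. the clamp frame has been swung up (past 1.2 rad) (value of joint clamp above 1.2 rad), for 0.2 s.
2. the zirconia disc lies fully home in the seat and has been let go (distance between zirconia_disc and seat below 0.004 m and angle between the z axis of zirconia_disc and the z axis of seat, either way round below 0.04 rad and contact force between the fingers and zirconia_disc below 0.05 N), for 0.2 s.
3. the clamp frame is closed over the seated disc (distance between zirconia_disc and seat below 0.004 m and angle between the z axis of zirconia_disc and the z axis of seat, either way round below 0.04 rad and value of joint clamp below 0.05 rad), for 0.2 s.
At the end, for the whole second after the job is handed in: The zirconia disc lies in the seat within 4 mm of the seat's centre and floor and within 0.04 rad of its axis, released and at rest, and the clamp frame is closed (below 0.05 rad) and still (all of step 3 and contact force between the fingers and zirconia_disc below 0.05 N and linear speed of zirconia_disc below 0.01 m/s and velocity of joint clamp below 0.05 rad/s); the robot touches nothing.
It fails at once if the zirconia disc falls freely (faster than 0.5 m/s with no finger on it, a drop of more than about 13 mm) (linear speed of zirconia_disc above 0.5 m/s and contact force between the fingers and zirconia_disc below 0.05 N).
It fails at once if another thing on the bench is pushed more than 30 mm from its place (distance of any of acrylic_disc, wax_disc, bur_rack, brush, plaster_cast, mixing_bowl from where it was at the start of the episode above 0.03 m).
It fails at once if the bur rack is tipped over (angle between bur_rack's own z axis and vertical above 0.6 rad).
It also fails if it takes over 72 s, if anything falls off the work surface, if the arm or the gripper's body presses on something with over 40 N, if the wrist force passes 120 N, or if a joint passes its speed limit or range.

## Working session

There is one attempt and no reset: what is moved stays moved. The work goes in short steps, Python scripts to look and compute and a tool call to move; the robot and the scene stay as the last step left them, time stands still between calls to the robot, and variables do not carry over. Pictures are saved under pics/ and viewed, at most 10 in all, crops included, and the job is handed in when it is done.

Besides the shell and the picture viewer there is one more tool, called after "Request:" as name(argument=value, ...) on one line, values as JSON. move_arm: Moves the arm, as the interface text tells. Its arguments: {"type":"object","properties":{"series":{"type":"array"},"grip":{"type":"number"}},"required":["series"]}

```bash
mkdir -p pics; cat > h.py <<'E'
import numpy as np, cv2, pickle
from cell import observe, capture, finish_job, recognise, silhouettes
def P(c, m=None):
    z=c["z_map"]; v,u=np.nonzero((z>0) if m is None else (m&(z>0)))
    d=z[v,u]; K=c["K"]
    p=np.c_[(u-K[0,2])/K[0,0]*d,(v-K[1,2])/K[1,1]*d,d]
    return p@c["extrinsics"][:3,:3].T+c["extrinsics"][:3,3],u,v
def save(c,n): cv2.imwrite("pics/"+n,c["image"][:,:,::-1])
E
python3 - <<'E'
from h import *
o=observe();print(o["time"],o["position"],o["orientation"])
ims=[]
for n in("scene","top"):
    c=capture(n);pickle.dump(c,open(n+".pkl","wb"));ims.append(c["image"])
    print(n,c["K"].tolist(),c["extrinsics"].round(3).tolist())
    for t in("zirconia_disc","acrylic_disc","wax_disc","bur_rack","mill","seat","clamp_grip","brush","plaster_cast","mixing_bowl"):
        try:
            for r in silhouettes(c,t)[:4]:
                p,_,_=P(c,r["mask"]); print(n,t,round(r["score"],2),np.round(r["rect"]),np.median(p,0).round(),p.max(0).round() if len(p) else '')
        except Exception as e: print(t,e)
cv2.imwrite("pics/a.png",cv2.resize(np.vstack(ims),(0,0),fx=.78,fy=.78)[:,:,::-1])
E
```

```text
0.0 [190.40337336 594.90949727 302.846331  ] [[-9.52422277e-01  3.04781090e-01 -5.41792236e-04]
 [ 3.04781562e-01  9.52420323e-01 -1.93064706e-03]
 [-7.24107776e-05 -2.00391955e-03 -9.99997990e-01]]
scene [[459.19778688491175, 0.0, 260.6936176183185], [0.0, 459.19778688491175, 195.51020513304152], [0.0, 0.0, 1.0]] [[0.507, 0.707, -0.493, 1302.38], [0.862, -0.419, 0.285, -324.26], [-0.005, -0.57, -0.822, 1363.93], [0.0, 0.0, 0.0, 1.0]]
scene zirconia_disc 0.69 [348. 211. 366. 227.] [744. 379.  17.] [776. 428.  27.]
scene zirconia_disc 0.63 [257. 169. 279. 184.] [432. 201.  20.] [465. 246.  33.]
scene zirconia_disc 0.55 [302. 124. 318. 140.] [330. 461.  17.] [364. 510.  29.]
scene zirconia_disc 0.53 [329. 130. 349. 145.] [415. 540.  16.] [448. 584.  29.]
scene acrylic_disc 0.8 [286. 159. 309. 173.] [451. 326.  18.] [483. 368.  30.]
scene wax_disc 0.87 [304. 184. 325. 202.] [581. 311.  24.] [612. 353.  35.]
scene bur_rack 0.91 [272. 192. 290. 215.] [567. 183.  32.] [605. 229.  54.]
scene mill 0.56 [ 63. 193. 219. 351.] [ 698. -316.  155.] [883.  -9. 255.]
scene seat 0.94 [124. 206. 185.
[... 1191 characters left out ...]
] [607. 363.  35.]
top bur_rack 0.42 [356. 161. 409. 225.] [ 531. -244.  148.] [ 616. -169.  179.]
top mill 0.8 [302.  73. 490. 264.] [ 616. -287.  118.] [988.  -4. 254.]
top mill 0.42 [217. 115. 250. 141.] [780. 231.  26.] [822. 281.  67.]
top seat 0.82 [358. 161. 408. 221.] [ 533. -244.  149.] [ 609. -173.  179.]
top clamp_grip 0.57 [364. 167. 405. 224.] [ 533. -249.  160.] [ 627. -185.  179.]
top brush 0.65 [144. 163. 160. 211.] [585. 532.  19.] [644. 552.  28.]
top brush 0.18 [363. 170. 405. 223.] [ 529. -244.  160.] [ 601. -185.  179.]
top plaster_cast 0.75 [272. 128. 294. 144.] [746.  48.  21.] [781.  85.  41.]
top mixing_bowl 0.7 [218. 115. 251. 140.] [781. 231.  26.] [842. 281.  67.]
```

View pics/a.png

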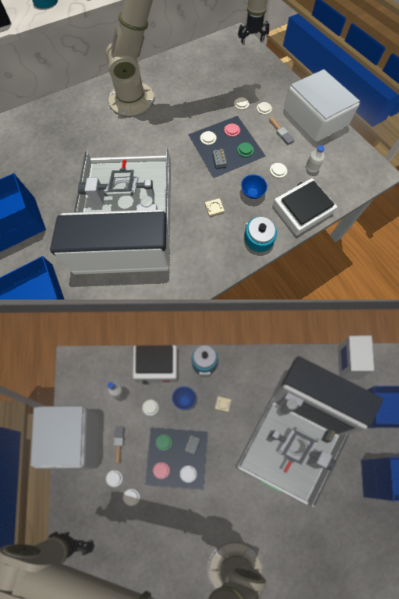

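```bash
python3 - <<'E'
from h import *
s=pickle.load(open("scene.pkl","rb"));t=pickle.load(open("top.pkl","rb"))
a=cv2.resize(s["image"][105:240,240:390],(400,360),interpolation=3)
b=cv2.resize(s["image"][190:280,100:200],(400,360),interpolation=3)
cv2.imwrite("pics/b.png",np.hstack([a,b])[:,:,::-1])
for c in(s,t):
    im=c["image"].astype(int); red=(im[...,0]>130)&(im[...,1]<80)&(im[...,2]<80)
    p,u,v=P(c,red); k=(p[:,1]<0)&(p[:,2]>80)&(p[:,1]>-500); p=p[k];print(len(p),u[k].min(),v[k].min(),p.mean(0),p.min(0),p.max(0))
    q=p-p.mean(0); print(np.linalg.svd(q)[2][0])
w=capture("wrist");o=observe();R=o["orientation"];E=w["extrinsics"]
print("cam in tcp",(R.T@(E[:3,3]-o["position"])).round(1),(R.T@E[:3,:3]).round(3),w["K"])
# mill high region top: housing edge via height>200
p,u,v=P(t); 
for lo,hi in((235,265),(100,122)):
    k=(p[:,1]<50)&(p[:,2]>lo)&(p[:,2]<hi)&(p[:,0]>250)&(p[:,0]<1000)&(p[:,1]>-600)
    print(lo,cv2.minAreaRect(p[k,:2].astype(np.float32)))
E
```

```text
40 157 205 [ 451.76948555 -207.50831185  142.96134066] [ 432.32714785 -220.42706764  135.71153921] [ 474.24751547 -194.74123955  150.91294854]
[ 0.86911685 -0.41618341  0.26725881]
35 365 207 [ 452.16430928 -206.7295109   144.13615282] [ 431.46864246 -218.68482943  136.21772585] [ 472.65267642 -195.78980565  151.97416986]
[-0.85860796  0.44407428 -0.25610625]
cam in tcp [ 67.5  -0.2 -71.2] [[ 0.001 -0.963 -0.269]
 [ 1.     0.001  0.001]
 [-0.001 -0.269  0.963]] [[313.28475943   0.         254.17570259]
 [  0.         313.28475943 192.04600959]
 [  0.           0.           1.        ]]
235 ((734.1470947265625, -357.44970703125), (370.89825439453125, 140.0703582763672), 61.45567321777344)
100 ((644.7437744140625, -301.48065185546875), (589.5214233398438, 718.8352661132812), 89.14579772949219)
```

View pics/b.png

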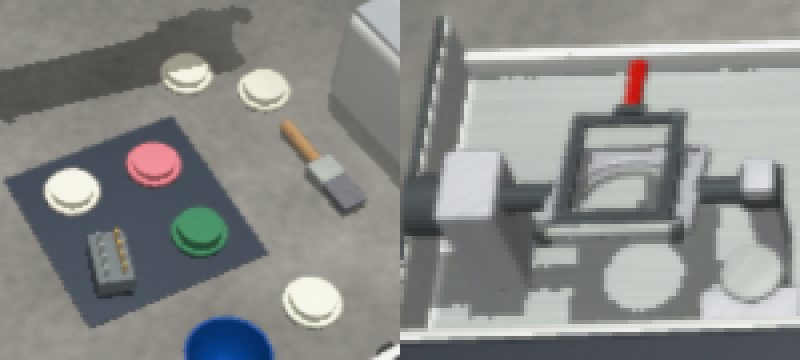

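Four white look-alikes at scene pixels (268,177), (310,132), (339,138) and (357,219). The one at (268,177) is on the dark mat at about 478 mm from the base. The others are at 566, 680 and 833 mm, so (268,177) is the disc to load, and the enlarged crop confirms it. In the right half of the crop, the clamp's red handle (scene about (159,211)) points to the mill front, towards the robot.

Request:
move_arm(series=[[[0.29, -0.41, 0.03], [0, 0, -0.0025]], [[0.29, -0.41, 0.03], [0, 0, -0.0025]], [[0.29, -0.41, 0.03], [0, 0, -0.0025]], [[0.29, -0.41, 0.03], [0, 0, -0.0025]], [[0.29, -0.41, 0.03], [0, 0, -0.0025]], [[0.29, -0.41, 0.03], [0, 0, -0.0025]], [[0.29, -0.41, 0.03], [0, 0, -0.0025]], [[0.29, -0.41, 0.03], [0, 0, -0.0025]], [[0.29, -0.41, 0.03], [0, 0, -0.0025]], [[0.29, -0.41, 0.03], [0, 0, -0.0025]], [[0.29, -0.41, 0.03], [0, 0, -0.0025]], [[0.29, -0.41, 0.03], [0, 0, -0.0025]]], grip=0)

```text
time: 2.35
position: [469.6, 200.2, 333.1]
orientation: [[-0.878, 0.478, 0.0], [0.478, 0.878, 0.001], [-0.0, 0.001, -1.0]]
wrist_force: [0.2, 1.2, -0.4]
finger_gap: 1.006
finger_force: 0.0
```

```bash
cat >> h.py <<'E'
def circ(p):  # lsq circle in xy
    A=np.c_[2*p[:,:2],np.ones(len(p))]; x=np.linalg.lstsq(A,(p[:,:2]**2).sum(1),rcond=None)[0]
    return x[:2],np.sqrt(x[2]+x[:2]@x[:2])
def disc(c):
    for r in silhouettes(c,"zirconia_disc")[:3]:
        p,_,_=P(c,r["mask"]); top=p[p[:,2]>np.percentile(p[:,2],95)-4]; 
        print(round(r["score"],2),np.round(r["rect"]),"top z",np.median(top[:,2]).round(1),"top minEncl",cv2.minEnclosingCircle(top[:,:2].astype(np.float32)),"all",cv2.minEnclosingCircle(p[:,:2].astype(np.float32)), "zpct",np.percentile(p[:,2],[5,25,50,75,95]).round(1))
E
python3 - <<'E'
from h import *
c=capture("wrist");pickle.dump(c,open("w1.pkl","wb"));disc(c);save(c,"c.png")
E
```

```text
0.96 [434. 237. 490. 291.] top z 21.6 top minEncl ((738.6428833007812, 386.96240234375), 30.448793411254883) all ((743.9555053710938, 390.50640869140625), 44.945167541503906) zpct [ 6.8 10.1 20.9 21.8 22.6]
0.62 [208.  93. 275. 160.] top z 24.3 top minEncl ((426.46868896484375, 208.46192932128906), 29.811473846435547) all ((426.3694152832031, 207.3701171875), 39.98119354248047) zpct [11.1 12.7 23.7 24.5 25.4]
```

Request:
move_arm(series=[[[0.03, -0.44, 0.07], [0, 0, 0]], [[0.03, -0.44, 0.07], [0, 0, 0]], [[0.03, -0.44, 0.07], [0, 0, 0]], [[0.03, -0.44, 0.07], [0, 0, 0]], [[0.03, -0.44, 0.07], [0, 0, 0]], [[0.03, -0.44, 0.07], [0, 0, 0]], [[0.03, -0.44, 0.07], [0, 0, 0]], [[0.03, -0.44, 0.07], [0, 0, 0]], [[0.03, -0.44, 0.07], [0, 0, 0]], [[0.03, -0.44, 0.07], [0, 0, 0]], [[0.03, -0.44, 0.07], [0, 0, 0]], [[0.03, -0.44, 0.07], [0, 0, 0]]])

```text
time: 3.65
position: [497.8, -221.6, 400.3]
orientation: [[-0.879, 0.477, 0.001], [0.477, 0.879, 0.0], [-0.0, 0.001, -1.0]]
wrist_force: [1.0, -0.4, -0.0]
finger_gap: 0.998
finger_force: 0.0
```

```bash
python3 - <<'E'
from h import *
c=capture("wrist");pickle.dump(c,open("w2.pkl","wb"))
d=pickle.load(open("w1.pkl","rb"))
cv2.imwrite("pics/d.png",np.vstack([c["image"],d["image"]])[:,:,::-1][:, :, :] if 0 else cv2.resize(np.hstack([c["image"],d["image"]]),(800,300))[:,:,::-1])
print(observe()["time"])
E
```

```text
3.7
```

View pics/d.png

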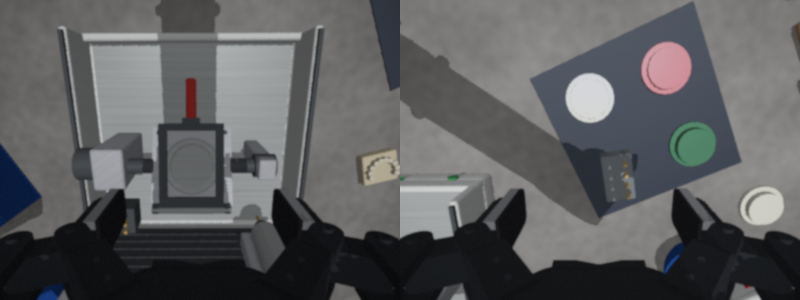

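The left half shows the mill: red handle at about (244,124) in full-size pixels, frame and cradle below it, lined up with the picture. The right half shows the target disc alone on the mat at (241,126).

```bash
python3 - <<'E'
from h import *
from scipy.optimize import least_squares
c=pickle.load(open("w2.pkl","rb"))
p,u,v=P(c); im=c["image"].astype(int)[v,u]
red=(im[:,0]>2*im[:,1])&(im[:,0]>2*im[:,2])&(im[:,0]>60)&(p[:,2]>100)
q=p[red]; print(red.sum(),q.mean(0)); s=np.linalg.svd(q-q.mean(0))[2]; print(s)
# posts: fit tops near z 157
k=(p[:,2]>150)&(p[:,2]<163)&(u<380)&(v>150)
yaw=np.arctan2(s[0][1],s[0][0]); print(np.degrees(yaw))
# wall orientation: near z 116 walls, u far left & right
for name,kk in (("wl",(p[:,2]>108)&(p[:,2]<122)&(u<160)&(v<200)),("wr",(p[:,2]>108)&(p[:,2]<122)&(u>350)&(v<230)),("sill",(p[:,2]>52)&(p[:,2]<66)&(v<70)&(u>110)&(u<385))):
    w=p[kk]; m=w.mean(0); d=np.linalg.svd((w-m)[:,:2])[2][0]; print(name,len(w),m.round(1),np.degrees(np.arctan2(d[1],d[0])).round(2), w[:,2].std())
th=np.radians(-28.5); C=np.array([533,-244])
R=np.array([[np.cos(th),np.sin(th)],[-np.sin(th),np.cos(th)]])
m=(p[:,:2]-C)@R.T
for y0 in range(-70,71,10):
    print(y0,[ (int(np.median(p[k,2])) if (k:=(abs(m[:,0]-x)<3)&(abs(m[:,1]-y0)<3)).sum()>0 else 0) for x in range(-110,90,8)])
E
```

```text
555 [ 452.10900607 -208.28280607  144.38403369]
[[ 0.86211048 -0.46069299  0.2110154 ]
 [-0.46735438 -0.88383875 -0.02022227]
 [-0.19581985  0.08118514  0.97727353]]
-28.119072592575346
wl 1913 [ 363.6 -353.1  113.9] -23.83 3.24399733329997
wr 2224 [541.3 -60.8 114.1] -28.23 3.274962663106987
sill 3195 [ 379.5 -160.4   60.2] 61.54 2.0489497681314472
-70 [37, 37, 37, 37, 37, 36, 37, 392, 37, 398, 397, 0, 0, 0, 142, 145, 141, 0, 0, 0, 0, 0, 0, 0, 0]
-60 [37, 37, 37, 37, 37, 37, 37, 400, 396, 397, 396, 126, 130, 133, 138, 142, 145, 149, 152, 156, 160, 174, 175, 0, 0]
-50 [37, 37, 37, 37, 37, 37, 37, 388, 392, 394, 393, 156, 158, 159, 162, 163, 165, 167, 168, 170, 171, 175, 175, 0, 0]
-40 [37, 37, 37, 37, 37, 37, 37, 387, 368, 358, 352, 152, 154, 156, 158, 161, 140, 143, 153, 162, 171, 174, 37, 37, 0]
-30 [37, 37, 37, 37, 37, 37, 37, 414, 94, 118, 122, 124, 123, 125, 0, 36, 37, 38, 146, 157, 171, 174, 37, 37, 37]
-20 [37, 37, 37, 37, 37, 37, 424, 411, 151, 119, 122, 119, 119, 0, 38, 37, 37, 37, 38, 156, 171, 174, 37, 37, 37]
-10 [139, 141, 143, 144, 146, 148, 424, 410, 151, 119, 121, 119
[... 255 characters left out ...]
57, 171, 175, 37, 37, 37]
20 [37, 37, 37, 37, 37, 37, 423, 409, 149, 118, 122, 126, 124, 127, 125, 0, 37, 141, 146, 157, 171, 174, 37, 37, 0]
30 [37, 37, 37, 37, 37, 37, 38, 415, 150, 153, 154, 156, 158, 160, 161, 163, 165, 166, 168, 170, 171, 175, 174, 0, 0]
40 [37, 37, 37, 37, 37, 37, 37, 409, 409, 119, 123, 127, 130, 134, 138, 141, 145, 149, 153, 156, 162, 175, 0, 0, 0]
50 [37, 37, 37, 37, 37, 37, 37, 384, 379, 117, 124, 126, 130, 134, 142, 144, 145, 149, 153, 157, 160, 163, 0, 0, 0]
60 [37, 37, 37, 37, 37, 37, 37, 389, 394, 395, 38, 38, 37, 37, 143, 145, 142, 0, 0, 0, 0, 0, 0, 0, 0]
70 [37, 37, 37, 37, 37, 37, 37, 395, 387, 398, 398, 37, 37, 37, 142, 144, 37, 37, 0, 0, 0, 38, 37, 37, 37]
```

```bash
cat > mill.py <<'E'
from h import *
def fit(c,yaw=np.radians(-28.3)):
    p,u,v=P(c); im=c["image"].astype(int)[v,u]; C=np.array([533,-244])
    R=np.array([[np.cos(yaw),np.sin(yaw)],[-np.sin(yaw),np.cos(yaw)]])
    m=np.c_[(p[:,:2]-C)@R.T,p[:,2]]
    ex,ey=R[0],R[1]
    k=(abs(m[:,0])<60)&((abs(m[:,1]-46)<5)|(abs(m[:,1]+60)<2))&(m[:,2]>110)&(m[:,2]<165)
    a,b,z0=0.47,0,137
    for _ in range(6):
        r=abs(m[:,2]-(a*m[:,0]+b*m[:,1]+z0))<(4 if _<2 else 1.5)
        kk=k&r; a,b,z0=np.linalg.lstsq(np.c_[m[kk,:2],np.ones(kk.sum())],m[kk,2],rcond=None)[0]
    t=np.arctan(a); 
    onp=(abs(m[:,2]-(a*m[:,0]+b*m[:,1]+z0))<1.5)&(abs(m[:,0])<55)
    y=m[onp,1]; y=y[abs(y)<80]
    red=(im[:,0]>2*im[:,1])&(im[:,0]>2*im[:,2])&(im[:,0]>60)&(p[:,2]>100)
    q=m[red]
    print("plate n",k.sum(),"tilt",t,"b",b,"z0",z0,"plate y",np.percentile(y,[0.5,99.5]),"handle y",np.percentile(q[:,1],[1,50,99]) if len(q) else 0,"handle x",q[:,0].min() if len(q) else 0,"floor",np.median(m[(m[:,0]<-80)&(abs(m[:,1])<50)&(m[:,2]<60)][:,2]))
    return m,u,v,im,t,b,z0,C,R,q
E
python3 - <<'E'
from mill import *
c=pickle.load(open("w2.pkl","rb"))
m,u,v,im,t,b,z0,C,R,q=fit(c)
# frame side rails and posts
rail=(m[:,2]>m[:,0]*np.tan(.215)+157)&(m[:,2]<m[:,0]*np.tan(.215)+167)&(abs(m[:,0])<40)
print("frame y",np.percentile(m[rail,1],[1,10,50,90,99]))
for lo,hi in((75,160),(-160,-75)):
    k=(m[:,2]>152)&(m[:,2]<162)&(m[:,1]>lo)&(m[:,1]<hi)&(abs(m[:,0])<45)
    print("post",np.percentile(m[k],[1,50,99],axis=0).round(1).tolist())
d=np.polyfit(q[:,0],q[:,1],1);print("handle yaw err deg",np.degrees(d[0]),"slope",np.polyfit(q[:,0],q[:,2],1))
for lo,hi,A in((150,190,0),(-190,-150,0)):
    k=(m[:,2]>112)&(m[:,2]<121)&(m[:,1]>lo)&(m[:,1]<hi)&(m[:,0]<-20); print("wall",k.sum(),np.percentile(m[k,1],[1,50,99]),np.degrees(np.polyfit(m[k,0],m[k,1],1)[0]))
E
```

```text
plate n 1205 tilt 0.4422326163125324 b 0.0019441235267381174 z0 137.04180958424777 plate y [-74.41538949  75.57312162] handle y [-12.2324538   -6.95890497  -0.89970516] handle x -112.55590633653829 floor 36.9468665391349
frame y [-140.53734486 -129.11388765  -44.27912988   36.51424739  105.13215042]
post [[-7.4, 82.9, 152.2], [6.3, 95.9, 158.0], [21.5, 111.3, 159.9]]
post [[-21.7, -141.8, 153.2], [4.8, -119.6, 158.1], [35.0, -98.6, 159.8]]
handle yaw err deg 0.15851605578969372 slope [  0.21526446 163.3608421 ]
wall 1123 [163.34056318 166.08086615 170.44907192] 0.10162751062979113
wall 1135 [-183.98174046 -179.50545557 -177.02688474] 0.12742934166905595
```

Request:
move_arm(series=[[[-0.12, 0.038, -0.24], [0, 0, 0]], [[-0.12, 0.037, -0.24], [0, 0, 0]], [[-0.12, 0.037, -0.24], [0, 0, 0]], [[-0.12, 0.037, -0.24], [0, 0, 0]], [[-0.12, 0.037, -0.24], [0, 0, 0]], [[0, 0, -0.24], [0, 0, 0.001]], [[0, 0, -0.24], [0, 0, 0]], [[0, 0, -0.24], [0, 0, 0]], [[0, 0, -0.24], [0, 0, 0]], [[0, 0, -0.24], [0, 0, 0]], [[0, 0, -0.22], [0, 0, 0]], [[0, 0, 0], [0, 0, 0]]])

```text
time: 4.9
position: [448.7, -204.8, 188.3]
orientation: [[-0.882, 0.472, -0.004], [0.472, 0.882, 0.001], [0.004, -0.001, -1.0]]
wrist_force: [-0.4, -0.9, 0.6]
finger_gap: 0.998
finger_force: 0.0
```

Request:
move_arm(series=[[[0, 0, 0], [0, 0, 0]], [[0, 0, 0], [0, 0, 0]], [[0, 0, 0], [0, 0, 0]], [[0, 0, 0], [0, 0, 0]], [[0, 0, 0], [0, 0, 0]], [[0, 0, 0], [0, 0, 0]], [[0, 0, 0], [0, 0, 0]], [[0, 0, 0], [0, 0, 0]], [[0, 0, 0], [0, 0, 0]]], grip=1)

```text
time: 5.8
position: [449.4, -207.0, 190.5]
orientation: [[-0.881, 0.473, 0.0], [0.473, 0.881, -0.001], [-0.001, -0.001, -1.0]]
wrist_force: [-2.0, -5.1, 1.2]
finger_gap: 0.148
finger_force: 58.8
```

```bash
python3 - <<'E'
import numpy as np
f=np.linspace(.212,.442-2.0,25); x=-154*np.cos(f); z=-154*np.sin(f)
for i in range(24):
    d=x[i+1]-x[i]; print([round(d*.8813/80,3),round(-d*.4726/80,3),round((z[i+1]-z[i])/80,3)])
E
```

```text
[np.float64(-0.022), np.float64(0.012), np.float64(0.14)]
[np.float64(-0.013), np.float64(0.007), np.float64(0.141)]
[np.float64(-0.003), np.float64(0.002), np.float64(0.142)]
[np.float64(0.006), np.float64(-0.003), np.float64(0.142)]
[np.float64(0.015), np.float64(-0.008), np.float64(0.141)]
[np.float64(0.024), np.float64(-0.013), np.float64(0.139)]
[np.float64(0.033), np.float64(-0.018), np.float64(0.137)]
[np.float64(0.042), np.float64(-0.022), np.float64(0.134)]
[np.float64(0.05), np.float64(-0.027), np.float64(0.13)]
[np.float64(0.059), np.float64(-0.031), np.float64(0.125)]
[np.float64(0.067), np.float64(-0.036), np.float64(0.12)]
[np.float64(0.074), np.float64(-0.04), np.float64(0.114)]
[np.float64(0.082), np.float64(-0.044), np.float64(0.108)]
[np.float64(0.088), np.float64(-0.047), np.float64(0.101)]
[np.float64(0.095), np.float64(-0.051), np.float64(0.093)]
[np.float64(0.1), np.float64(-0.054), np.float64(0.085)]
[np.float64(0.106), np.float64(-0.057), np.float64(0.076)]
[np.float64(0.11), np.float64(-0.059), np.float64(0.067)]
[np.float64(0.114), np.float64(-0.061), np.float64(0.058)]
[np.float64(0.118), np.float64(-0.063), np.float64(0.048)]
[np.float64(0.121), np.float64(-0.065), np.float64(0.038)]
[np.float64(0.123), np.float64(-0.066), np.float64(0.028)]
[np.float64(0.124), np.float64(-0.067), np.float64(0.017)]
[np.float64(0.125), np.float64(-0.067), np.float64(0.007)]
```

Request:
move_arm(series=[[[-0.022, 0.012, 0.14], [0, 0, 0]], [[-0.013, 0.007, 0.141], [0, 0, 0]], [[-0.003, 0.002, 0.142], [0, 0, 0]], [[0.006, -0.003, 0.142], [0, 0, 0]], [[0.015, -0.008, 0.141], [0, 0, 0]], [[0.024, -0.013, 0.139], [0, 0, 0]], [[0.033, -0.018, 0.137], [0, 0, 0]], [[0.042, -0.022, 0.134], [0, 0, 0]], [[0.05, -0.027, 0.13], [0, 0, 0]], [[0.059, -0.031, 0.125], [0, 0, 0]], [[0.067, -0.036, 0.12], [0, 0, 0]], [[0.074, -0.04, 0.114], [0, 0, 0]]])

```text
time: 7.0
position: [475.0, -220.6, 317.8]
orientation: [[-0.881, 0.474, -0.004], [0.474, 0.881, 0.0], [0.004, -0.002, -1.0]]
wrist_force: [-1.8, -6.0, -6.8]
finger_gap: 0.152
finger_force: 58.9
```

Request:
move_arm(series=[[[0.082, -0.044, 0.108], [0, 0, 0]], [[0.088, -0.047, 0.101], [0, 0, 0]], [[0.095, -0.051, 0.093], [0, 0, 0]], [[0.1, -0.054, 0.085], [0, 0, 0]], [[0.106, -0.057, 0.076], [0, 0, 0]], [[0.11, -0.059, 0.067], [0, 0, 0]], [[0.114, -0.061, 0.058], [0, 0, 0]], [[0.118, -0.063, 0.048], [0, 0, 0]], [[0.121, -0.065, 0.038], [0, 0, 0]], [[0.123, -0.066, 0.028], [0, 0, 0]], [[0.124, -0.067, 0.017], [0, 0, 0]], [[0.125, -0.067, 0.007], [0, 0, 0]]])

```text
time: 8.2
position: [579.4, -276.9, 375.5]
orientation: [[-0.881, 0.474, -0.005], [0.474, 0.881, 0.001], [0.005, -0.001, -1.0]]
wrist_force: [-6.2, -2.1, -4.5]
finger_gap: 0.148
finger_force: 63.0
```

Request:
move_arm(series=[[[0, 0, 0], [0, 0, 0]], [[0, 0, 0], [0, 0, 0]], [[0, 0, 0], [0, 0, 0]], [[0, 0, 0], [0, 0, 0]], [[0, 0, 0], [0, 0, 0]], [[0, 0, 0], [0, 0, 0]], [[0, 0, 0.2], [0, 0, 0]], [[0, 0, 0.25], [0, 0, 0]], [[0, 0, 0.25], [0, 0, 0]], [[0, 0, 0.2], [0, 0, 0]], [[0, 0, 0], [0, 0, 0]]], grip=0)

```text
time: 9.3
position: [580.8, -276.5, 451.2]
orientation: [[-0.881, 0.472, 0.004], [0.472, 0.881, -0.002], [-0.004, -0.0, -1.0]]
wrist_force: [-0.2, -0.4, 0.7]
finger_gap: 1.004
finger_force: 0.0
```

```bash
python3 - <<'E'
from h import *
for n in("scene","top"):
    c=capture(n); im=c["image"].astype(int); red=(im[...,0]>130)&(im[...,1]<80)&(im[...,2]<80)
    p,u,v=P(c,red); k=(p[:,1]<0)&(p[:,2]>80)&(p[:,1]>-500); p=p[k];print(n,len(p),p.mean(0) if len(p) else 0,p.min(0),p.max(0))
E
```

```text
scene 6 [ 572.1727953  -276.01393042  340.83875811] [ 566.54640527 -279.11351827  321.8490748 ] [ 577.59577112 -272.24585659  350.07115519]Traceback (most recent call last):
  File "<stdin>", line 4, in <module>
    return umr_minimum(a, axis, None, out, keepdims, initial, where)
ValueError: zero-size array to reduction operation minimum which has no identity
```

Request:
move_arm(series=[[[-0.16, 0.505, 0], [0, 0, 0]], [[-0.16, 0.505, 0], [0, 0, 0]], [[-0.16, 0.505, 0], [0, 0, 0]], [[-0.16, 0.505, -0.2], [0, 0, 0]], [[-0.16, 0.505, -0.3], [0, 0, 0]], [[-0.16, 0.505, -0.35], [0, 0, 0]], [[-0.16, 0.505, -0.35], [0, 0, 0]], [[-0.16, 0.505, -0.35], [0, 0, 0]], [[-0.16, 0.505, -0.35], [0, 0, 0]], [[-0.16, 0.505, -0.35], [0, 0, 0]], [[-0.16, 0.505, -0.35], [0, 0, 0]], [[-0.16, 0.505, -0.35], [0, 0, 0]]])

```text
time: 10.6
position: [426.7, 205.5, 213.8]
orientation: [[-0.882, 0.472, -0.001], [0.472, 0.882, -0.0], [0.001, -0.001, -1.0]]
wrist_force: [0.5, 0.5, -0.4]
finger_gap: 0.997
finger_force: 0.0
```

```bash
python3 - <<'E'
from h import *
o=observe();print(o["time"],o["position"])
c=capture("wrist");pickle.dump(c,open("w3.pkl","wb"));disc(c)
o=observe();print(o["time"],o["position"])
E
```

```text
10.6 [426.72010565 205.47165317 213.79255425]
0.87 [212. 138. 300. 223.] top z 24.3 top minEncl ((426.2437744140625, 208.4163360595703), 30.030288696289062) all ((427.77490234375, 207.60609436035156), 39.669620513916016) zpct [11.5 12.8 23.9 24.5 25.3]
0.54 [393. 218. 474. 293.] top z 28.4 top minEncl ((520.6171264648438, 295.8048400878906), 88.62298583984375) all ((520.6171264648438, 295.8048400878906), 88.62298583984375) zpct [11.1 14.6 27.9 28.6 29.4]
10.7 [423.26932312 209.04282743 210.88150359]
```

```bash
python3 - <<'E'
from h import *
c=pickle.load(open("w3.pkl","rb"))
K=c["K"];z=c["z_map"];v,u=np.nonzero(z>0);d=z[v,u]
q=np.c_[(u-K[0,2])/K[0,0]*d,(v-K[1,2])/K[1,1]*d,d]
A=np.array([[.001,-.963,-.269],[1,.001,.001],[-.001,-.269,.963]])
t=q@A.T+[67.5,-.2,-71.2]
k=(t[:,2]<110)&(abs(t[:,1])<70)&(abs(t[:,0])<25)
for s in(1,-1):
    m=t[k&(t[:,1]*s>20)]; print(s,len(m),np.percentile(m,[0,1,5,50,95,99,100],axis=0).round(1).tolist())
    e=m[m[:,2]>m[:,2].max()-6]; print(e[:,0].min(),e[:,0].max(),e[:,1].min(),e[:,1].max())
E
```

```text
1 15331 [[-13.0, 20.0, -26.5], [-10.3, 20.8, -23.0], [-7.6, 23.6, -19.5], [10.4, 46.6, 2.9], [16.8, 66.3, 43.1], [17.3, 68.9, 53.2], [19.6, 70.0, 58.3]]
-11.477207235949663 10.708446408547019 42.448249280486046 49.89406002575824
-1 15214 [[-13.5, -70.0, -27.0], [-10.5, -68.8, -22.8], [-7.8, -66.2, -19.4], [10.3, -46.3, 3.1], [16.7, -23.6, 43.4], [17.3, -20.8, 53.4], [20.1, -20.0, 58.9]]
-11.517928385388359 10.46646711542796 -48.95101902010148 -42.05696032113629
```

Request:
move_arm(series=[[[0, 0, -0.2], [0, 0, 0]], [[0, 0, -0.2], [0, 0, 0]], [[0, 0, -0.2], [0, 0, 0]], [[0, 0, -0.2], [0, 0, 0]], [[0, 0, -0.2], [0, 0, 0]], [[0, 0, -0.2], [0, 0, 0]], [[0, 0, -0.2], [0, 0, 0]], [[0, 0, -0.1], [0, 0, 0]], [[0, 0, 0], [0, 0, 0]], [[0, 0, 0], [0, 0, 0]]])

```text
time: 11.7
position: [428.5, 204.1, 96.0]
orientation: [[-0.881, 0.472, -0.0], [0.472, 0.881, -0.0], [0.0, -0.0, -1.0]]
wrist_force: [-0.6, -0.3, 0.0]
finger_gap: 0.998
finger_force: 0.0
```

```bash
python3 - <<'E'
from h import *
for i in range(4):
    o=observe();print(o["time"],o["position"],o["qpos"][0]); c=capture("wrist")
E
```

```text
11.7 [428.52270565 204.08220461  96.00250911] -0.853120274090449
11.75 [428.79030909 204.30699599  96.34980507] -0.8532132106832202
11.8 [428.91636241 204.40466824  96.51332138] -0.853213866135713
11.85 [428.96042626 204.46529513  96.56614162] -0.853172216331192
```

Request:
move_arm(series=[[[-0.034, 0.049, -0.08], [0, 0, 0]], [[0, 0, -0.1], [0, 0, 0]], [[0, 0, 0], [0, 0, 0]], [[0, 0, 0], [0, 0, 0]], [[0, 0, 0], [0, 0, 0]], [[0, 0, 0], [0, 0, 0]]])

```text
time: 12.5
position: [426.0, 208.2, 81.6]
orientation: [[-0.881, 0.472, 0.0], [0.472, 0.881, 0.0], [-0.0, 0.0, -1.0]]
wrist_force: [0.2, -0.5, -0.6]
finger_gap: 0.999
finger_force: 0.0
```

```bash
python3 - <<'E'
from h import *
c=capture("wrist");o=observe();print(o["time"],o["position"],o["wrist_force"]);disc(c)
E
```

```text
12.55 [425.98222876 208.19958714  81.58777162] [-0.85052838 -0.02542637 -0.27368416]
0.7 [176. 168. 334. 318.] top z 24.3 top minEncl ((425.9266357421875, 208.4348602294922), 30.326587677001953) all ((429.0369873046875, 206.79490661621094), 41.611141204833984) zpct [11.5 13.1 23.9 24.5 25.1]
```

Request:
move_arm(series=[[[0, 0, 0], [0, 0, 0]], [[0, 0, 0], [0, 0, 0]], [[0, 0, 0], [0, 0, 0]], [[0, 0, 0], [0, 0, 0]], [[0, 0, 0], [0, 0, 0]], [[0, 0, 0], [0, 0, 0]]], grip=1)

```text
time: 13.2
position: [426.0, 208.3, 82.1]
orientation: [[-0.881, 0.472, 0.0], [0.472, 0.881, 0.001], [0.0, 0.0, -1.0]]
wrist_force: [-1.7, -1.7, 9.7]
finger_gap: 0.675
finger_force: 61.9
```

Request:
move_arm(series=[[[0, 0, 0.05], [0, 0, 0]], [[0, 0, 0.1], [0, 0, 0]], [[0, 0, 0.2], [0, 0, 0]], [[0, 0, 0.2], [0, 0, 0]], [[0, 0, 0.2], [0, 0, 0]], [[0, 0, 0.2], [0, 0, 0]], [[0, 0, 0.05], [0, 0, 0]], [[0, 0, 0], [0, 0, 0]], [[0, 0, 0], [0, 0, 0]], [[0, 0, 0], [0, 0, 0]]])

```text
time: 14.2
position: [425.4, 207.9, 160.6]
orientation: [[-0.881, 0.472, -0.001], [0.472, 0.881, -0.001], [0.001, -0.002, -1.0]]
wrist_force: [0.2, 0.1, -2.7]
finger_gap: 0.667
finger_force: 64.4
```

```bash
cat > held.py <<'E'
from h import *
def held(c,o):
    R=o["orientation"]
    p,u,v=P(c); t=(p-o["position"])@R
    im=c["image"].astype(int)[v,u]
    w=(im.min(1)>100)&((im.max(1)-im.min(1))<60)&(abs(t[:,0])<50)&(abs(t[:,1])<45)&(t[:,2]<100)&(t[:,2]>40)
    t=t[w]; print("n",len(t),np.percentile(t,[1,50,99],axis=0).round(1).tolist())
    A=t[np.hypot(t[:,0],t[:,1])<28]; z0=np.median(A[:,2])
    top=t[abs(t[:,2]-z0)<3]; pl=np.linalg.lstsq(np.c_[top[:,:2],np.ones(len(top))],top[:,2],rcond=None)[0]
    print("top plane (dz/dx,dz/dy,z0)",pl.round(4),cv2.minEnclosingCircle(top[:,:2].astype(np.float32)))
    rim=t[abs(t[:,2]-z0-12)<3]; print("rim",len(rim),np.median(rim[:,2]) if len(rim) else 0,circ(rim[np.hypot(rim[:,0],rim[:,1])>36.5]) if len(rim)>50 else 0)
    e=rim[:,0].max(); print("rim xmax",e)
    return t
E
python3 - <<'E'
from held import *
c=capture("wrist");o=observe();print(o["time"],o["position"],o["finger_gap"],o["wrist_force"]);pickle.dump((c,o),open("w4.pkl","wb"))
held(c,o);save(c,"e.png")
E
```

```text
14.25 [425.37770364 207.95884732 160.59847021] 0.6710665014605615 [-0.56801824  0.13236988 -2.76778707]
n 16228 [[-26.9, -31.7, 56.7], [9.2, -0.1, 58.3], [36.6, 31.9, 72.9]]
top plane (dz/dx,dz/dy,z0) [ 1.50000e-03 -2.00000e-04  5.80317e+01] ((-0.004548072814941406, 2.7178401947021484), 33.0681266784668)
rim 3550 70.02480544362211 (array([0.18263716, 0.02420638]), np.float64(37.10324061729828))
rim xmax 37.70565328199757
```

View pics/e.png

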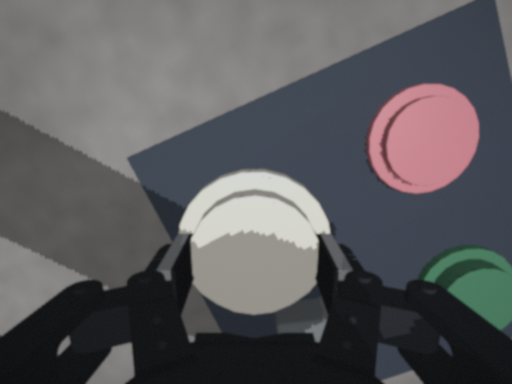

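The disc is held level and concentric with the tool: rim around (255,245), no tilt. I'll check the now-open cradle with the fixed cameras while moving there.

```bash
python3 - <<'E'
from h import *
th=np.radians(-28.2);R=np.array([[np.cos(th),np.sin(th)],[-np.sin(th),np.cos(th)]]);O=np.array([535.96,-253.3])
for n in("scene","top"):
    c=capture(n);pickle.dump(c,open(n+"2.pkl","wb"));p,u,v=P(c);m=np.c_[(p[:,:2]-O)@R.T,p[:,2]]
    a,b,z0=.473,0,139.4
    for i in range(6):
        k=(abs(m[:,0])<50)&(abs(m[:,1])<56)&(np.hypot(m[:,0],m[:,1])>44)&(abs(m[:,2]-a*m[:,0]-b*m[:,1]-z0)<(5 if i<2 else 2.5))
        a,b,z0=np.linalg.lstsq(np.c_[m[k,:2],np.ones(k.sum())],m[k,2],rcond=None)[0]
    fl=np.median(m[(m[:,0]<-90)&(m[:,0]>-140)&(abs(m[:,1])<60)&(m[:,2]<60),2])
    on=(abs(m[:,2]-a*m[:,0]-b*m[:,1]-z0)<2.5)&(abs(m[:,0])<70)&(abs(m[:,1])<75)
    print(n,k.sum(),"tilt",np.arctan(a),b,z0,"floor",fl,"plate ext",np.percentile(m[on],[1,99],axis=0).round(1).tolist())
    s=(m[:,2]-z0-a*m[:,0])*.904; inn=(s<-30)&(np.hypot(m[:,0],m[:,1])<34); print("hole pts",inn.sum())
    A,w=(150,190,120,260) if n=="scene" else (160,226,355,410),0
c=pickle.load(open("scene2.pkl","rb"));im=cv2.resize(c["image"][190:270,110:200],(360,320),interpolation=3)
c=pickle.load(open("top2.pkl","rb"));i2=cv2.resize(c["image"][155:235,345:435],(360,320),interpolation=3)
cv2.imwrite("pics/f.png",np.hstack([im,i2])[:,:,::-1])
E
```

```text
scene 177 tilt 0.4409218389259437 -0.004232508974258309 139.54715559500582 floor 36.18054724223589 plate ext [[-52.5, -72.2, 112.8], [59.8, 71.5, 168.2]]
hole pts 195
top 362 tilt 0.43870527736175924 -0.0017319255145222812 140.40720762536944 floor 36.55069930086427 plate ext [[-53.9, -65.7, 114.5], [47.4, 65.3, 163.5]]
hole pts 120
```

View pics/f.png

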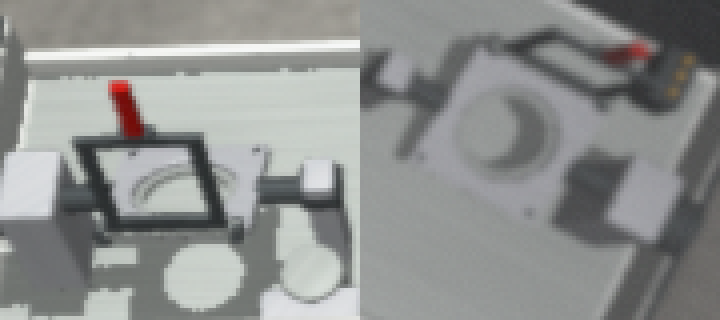

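Request:
move_arm(series=[[[0.02, -0.2, 0.14], [-0.0022, -0.0041, 0]], [[0.036, -0.354, 0.14], [-0.0022, -0.0041, 0]], [[0.036, -0.354, 0.14], [-0.0022, -0.0041, 0]], [[0.036, -0.354, 0.14], [-0.0022, -0.0041, 0]], [[0.036, -0.354, 0.14], [-0.0022, -0.0041, 0]], [[0.036, -0.354, 0.14], [-0.0022, -0.0041, 0]], [[0.036, -0.354, 0.14], [-0.0022, -0.0041, 0]], [[0.036, -0.354, 0.14], [-0.0022, -0.0041, 0]], [[0.036, -0.354, 0.14], [-0.0022, -0.0041, 0]], [[0.036, -0.354, 0.14], [-0.0022, -0.0041, 0]], [[0.036, -0.354, 0.14], [-0.0022, -0.0041, 0]], [[0.036, -0.354, 0.138], [-0.0022, -0.0041, 0]]])

```text
time: 15.55
position: [458.8, -120.6, 295.8]
orientation: [[-0.827, 0.473, 0.303], [0.444, 0.881, -0.163], [-0.344, -0.0, -0.939]]
wrist_force: [-0.3, 0.7, -1.7]
finger_gap: 0.667
finger_force: 64.6
```

Request:
move_arm(series=[[[0.036, -0.354, 0], [-0.0022, -0.0041, 0]], [[0.036, -0.354, 0], [-0.0022, -0.0041, 0]], [[0.036, -0.354, 0], [-0.0022, -0.0041, 0]], [[0.025, -0.17, 0], [0, 0, 0]], [[0, 0, 0], [0, 0, 0]], [[0, 0, 0], [0, 0, 0]], [[0, 0, 0], [0, 0, 0]], [[0, 0, 0], [0, 0, 0]], [[0, 0, 0], [0, 0, 0]], [[0, 0, 0], [0, 0, 0]]])

```text
time: 16.55
position: [469.8, -217.5, 295.7]
orientation: [[-0.798, 0.472, 0.374], [0.427, 0.882, -0.201], [-0.425, -0.0, -0.905]]
wrist_force: [-0.6, 0.4, -3.2]
finger_gap: 0.667
finger_force: 64.6
```

```bash
cat > tgt.py <<'E'
from held import *
from scipy.spatial.transform import Rotation as Ro
th=np.radians(-28.2);t=.441;O=np.array([535.96,-253.3,0])
ex=np.array([np.cos(th),np.sin(th),0]);ey=np.array([-np.sin(th),np.cos(th),0]);ez=np.array([0,0,1.])
xs=np.cos(t)*ex+np.sin(t)*ez;zs=-np.sin(t)*ex+np.cos(t)*ez
seat=O+[0,0,135]-2*zs; hinge=seat+62*xs+11.4*zs
RT=np.c_[-xs,ey,-zs]
def delta(h,D=78.8):
    o=observe();d=seat+(D+h)*zs-o["position"];r=Ro.from_matrix(RT@o["orientation"].T).as_rotvec()
    print(o["time"],"pos",o["position"].round(1),"err seat axes",[round(float(d@a),2) for a in(xs,ey,zs)],"move units",(d/80).round(4),(r/2/np.pi).round(5),"gap",o["finger_gap"],"F",o["wrist_force"].round(1))
    return o
E
python3 - <<'E'
from tgt import *
c=capture("wrist");o=delta(100);held(c,o)
E
```

```text
16.6 pos [ 469.8 -217.7  295.6] err seat axes [-0.58, -0.14, -0.56] move units [-0.004   0.0002 -0.0095] [-1.5e-04 -3.9e-04 -8.0e-05] gap 0.6673455817371052 F [ 0.3 -0.8 -1.9]
n 15620 [[-27.7, -31.4, 57.0], [7.9, 0.2, 58.5], [35.8, 32.2, 71.7]]
top plane (dz/dx,dz/dy,z0) [-7.00000e-04 -1.60000e-03  5.83171e+01] ((-1.2935560941696167, 0.3465856611728668), 30.94474983215332)
rim 3478 70.29000038992679 (array([-0.13973602,  0.17064234]), np.float64(37.15967666497578))
rim xmax 37.41607527598144
```

Request:
move_arm(series=[[[0.0396, -0.0214, -0.097], [-0.0002, -0.0004, -0.0001]], [[0.0396, -0.0214, -0.097], [0, 0, 0]], [[0.0396, -0.0214, -0.097], [0, 0, 0]], [[0.0396, -0.0214, -0.097], [0, 0, 0]], [[0.0396, -0.0214, -0.097], [0, 0, 0]], [[0.0396, -0.0214, -0.097], [0, 0, 0]], [[0.0396, -0.0214, -0.097], [0, 0, 0]], [[0.0396, -0.0214, -0.097], [0, 0, 0]], [[0.0396, -0.0214, -0.097], [0, 0, 0]], [[0.0396, -0.0214, -0.097], [0, 0, 0]], [[0, 0, 0], [0, 0, 0]], [[0, 0, 0], [0, 0, 0]]])

```text
time: 17.8
position: [501.2, -235.3, 217.7]
orientation: [[-0.797, 0.473, 0.375], [0.428, 0.881, -0.203], [-0.427, -0.002, -0.904]]
wrist_force: [-0.3, -0.0, -2.0]
finger_gap: 0.668
finger_force: 64.6
```

Request:
move_arm(series=[[[0, 0, 0], [0, 0, 0]], [[0, 0, 0], [0, 0, 0]], [[0, 0, 0], [0, 0, 0]]])

```text
time: 18.1
position: [501.5, -235.0, 218.4]
orientation: [[-0.796, 0.473, 0.377], [0.428, 0.881, -0.202], [-0.428, 0.0, -0.904]]
wrist_force: [-0.1, -0.1, -2.0]
finger_gap: 0.673
finger_force: 64.6
```

```bash
python3 - <<'E'
from tgt import *
c=capture("wrist");o=delta(8);pickle.dump((c,o),open("w5.pkl","wb"));save(c,"g.png")
# plate points in seat axes: check plane
p,u,v=P(c);s=np.c_[(p-seat)@xs,(p-seat)@ey,(p-seat)@zs]
k=(abs(s[:,2]-6)<4)&(abs(s[:,1])<56)&(s[:,0]>-57)&(s[:,0]<57)&(np.hypot(s[:,0],s[:,1])>42)
print(k.sum(),np.linalg.lstsq(np.c_[s[k,:2],np.ones(k.sum())],s[k,2],rcond=None)[0].round(4))
k=(abs(s[:,2]-6)<3)&(abs(s[:,0]+35)<8); print("plate y",np.percentile(s[k&(abs(s[:,1])<70),1],[0,.5,99.5,100]))
k=(abs(s[:,2]-6)<3)&(abs(s[:,1])<40)&(s[:,0]<-30)&(s[:,0]>-70); print("plate front x",np.percentile(s[k,0],[.2,1,5]))
E
```

```text
18.15 pos [ 501.5 -235.   218.4] err seat axes [-0.3, 0.12, -7.24] move units [ 0.0318 -0.0153 -0.0835] [-0.0e+00  1.4e-04  6.0e-05] gap 0.6694054828127325 F [ 0.1  1.  -1.6]
16587 [1.7000e-03 3.0000e-04 7.0275e+00]
plate y [-57.3044359  -56.70965273  56.54006401  57.31555953]
plate front x [-55.94370593 -55.89156376 -54.99862351]
```

View pics/g.png

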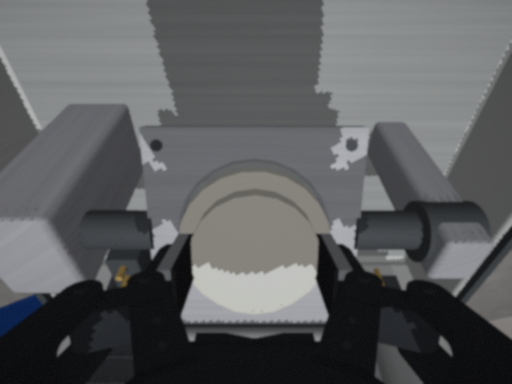

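The disc is centred over the seat (disc about (255,250), plate edges at columns 142 and 368, symmetric). Next is a straight, slow descent.

Request:
move_arm(series=[[[0.0113, -0.006, -0.0271], [0, 0, 0]], [[0.0113, -0.006, -0.0271], [0, 0, 0]], [[0.0113, -0.006, -0.0271], [0, 0, 0]], [[0.0047, -0.0025, -0.0113], [0, 0, 0]], [[0.0047, -0.0025, -0.0113], [0, 0, 0]], [[0.0047, -0.0025, -0.0113], [0, 0, 0]], [[0.0047, -0.0025, -0.0113], [0, 0, 0]], [[0.0047, -0.0025, -0.0113], [0, 0, 0]], [[0.0047, -0.0025, -0.0113], [0, 0, 0]], [[0, 0, 0], [0, 0, 0]], [[0, 0, 0], [0, 0, 0]], [[0, 0, 0], [0, 0, 0]]])

```text
time: 19.35
position: [506.4, -237.6, 206.2]
orientation: [[-0.797, 0.473, 0.376], [0.428, 0.881, -0.202], [-0.427, -0.0, -0.904]]
wrist_force: [-0.1, -0.2, -2.1]
finger_gap: 0.673
finger_force: 64.6
```

```bash
python3 - <<'E'
from tgt import *
o=delta(0)
E
```

```text
19.35 pos [ 506.4 -237.6  206.2] err seat axes [-0.12, 0.16, -1.83] move units [ 0.0083 -0.0023 -0.0214] [5.e-05 3.e-05 7.e-05] gap 0.6725308805137238 F [-0.1 -0.2 -2.1]
```

Request:
move_arm(series=[[[0.0047, -0.0025, -0.0113], [0, 0, 0]], [[0.0024, -0.0013, -0.0056], [0, 0, 0]], [[0, 0, 0], [0, 0, 0]], [[0, 0, 0], [0, 0, 0]]])

```text
time: 19.75
position: [507.0, -237.9, 204.9]
orientation: [[-0.797, 0.473, 0.376], [0.428, 0.881, -0.202], [-0.427, 0.0, -0.904]]
wrist_force: [-4.5, 2.8, 3.8]
finger_gap: 0.671
finger_force: 65.6
```

Request:
move_arm(series=[[[0.0024, -0.0013, -0.0056], [0, 0, 0]], [[0, 0, 0], [0, 0, 0]], [[0, 0, 0], [0, 0, 0]]])

```text
time: 20.05
position: [507.0, -237.9, 204.8]
orientation: [[-0.797, 0.473, 0.376], [0.428, 0.881, -0.201], [-0.426, 0.001, -0.904]]
wrist_force: [-12.6, 6.2, 15.5]
finger_gap: 0.674
finger_force: 67.0
```

Request:
move_arm(series=[[[0.0024, -0.0013, -0.0056], [0, 0, 0]], [[0, 0, 0], [0, 0, 0]], [[0, 0, 0], [0, 0, 0]]])

```text
time: 20.35
position: [507.1, -238.1, 204.7]
orientation: [[-0.797, 0.473, 0.376], [0.428, 0.881, -0.2], [-0.426, 0.002, -0.905]]
wrist_force: [-20.8, 11.1, 26.3]
finger_gap: 0.671
finger_force: 68.4
```

Request:
move_arm(series=[[[-0.0045, 0.0025, 0.0095], [0, 0, 0]], [[0, 0, 0], [0, 0, 0]], [[0, 0, 0], [0, 0, 0]]])

```text
time: 20.65
position: [507.0, -238.0, 204.9]
orientation: [[-0.797, 0.473, 0.376], [0.428, 0.881, -0.202], [-0.427, 0.0, -0.904]]
wrist_force: [-7.3, 4.2, 8.0]
finger_gap: 0.668
finger_force: 65.7
```

Request:
move_arm(series=[[[0, 0, 0], [0, 0, 0]], [[0, 0, 0], [0, 0, 0]], [[0, 0, 0], [0, 0, 0]], [[0, 0, 0], [0, 0, 0]], [[0, 0, 0], [0, 0, 0]], [[0, 0, 0], [0, 0, 0]]], grip=0)

```text
time: 21.25
position: [507.0, -238.0, 204.7]
orientation: [[-0.797, 0.473, 0.376], [0.428, 0.881, -0.202], [-0.427, -0.0, -0.904]]
wrist_force: [-0.1, -0.5, -0.8]
finger_gap: 1.0
finger_force: 0.0
```

Request:
move_arm(series=[[[-0.0376, 0.02, 0.0904], [0, 0, 0]], [[-0.0752, 0.04, 0.181], [0, 0, 0]], [[-0.0752, 0.04, 0.181], [0, 0, 0]], [[-0.0752, 0.04, 0.181], [0, 0, 0]], [[-0.0752, 0.04, 0.181], [0, 0, 0]], [[-0.0752, 0.04, 0.181], [0, 0, 0]], [[-0.0752, 0.04, 0.181], [0, 0, 0]], [[0, 0, 0], [0, 0, 0]], [[0, 0, 0], [0, 0, 0]], [[0, 0, 0], [0, 0, 0]], [[0, 0, 0], [0, 0, 0]]])

```text
time: 22.35
position: [467.7, -217.2, 297.9]
orientation: [[-0.797, 0.473, 0.375], [0.428, 0.881, -0.202], [-0.426, -0.001, -0.905]]
wrist_force: [-0.1, 0.4, 0.1]
finger_gap: 1.001
finger_force: 0.0
```

```bash
python3 - <<'E'
from tgt import *
c=capture("wrist");o=delta(100);pickle.dump((c,o),open("w6.pkl","wb"));save(c,"i.png")
p,u,v=P(c);s=np.c_[(p-seat)@xs,(p-seat)@ey,(p-seat)@zs]
def pl(k): return k.sum(),np.linalg.lstsq(np.c_[s[k,:2],np.ones(k.sum())],s[k,2],rcond=None)[0].round(4)
r=np.hypot(s[:,0],s[:,1]);
print("plate",pl((abs(s[:,2]-7)<3)&(abs(s[:,1])<55)&(abs(s[:,0])<54)&(r>44)))
k=(abs(s[:,2]-21)<3)&(r<36); print("disc top",pl(k),cv2.minEnclosingCircle(s[k,:2].astype(np.float32)))
k=(abs(s[:,2]-9)<1.2)&(r<42)&(r>32.5); print("rim",pl(k))
k=(abs(s[:,2]-7)<.9)&(abs(s[:,1])<70)&(s[:,0]<-45); print("front edge",np.percentile(s[k,0],[.2,1,5]))
E
```

```text
22.4 pos [ 467.8 -217.2  298. ] err seat axes [0.23, 0.39, -3.55] move units [ 0.0212 -0.0059 -0.0389] [ 0.0001 -0.0002  0.0001] gap 0.9983338226882053 F [0.  1.  1.1]
plate (np.int64(8530), array([1.2000e-03, 6.0000e-04, 7.0624e+00]))
disc top (np.int64(4477), array([ 3.60000e-03, -3.00000e-04,  2.10001e+01])) ((0.08542240411043167, 0.3694855868816376), 29.957021713256836)
rim (np.int64(1484), array([ 2.6000e-03, -8.0000e-04,  8.9809e+00]))
front edge [-55.4063555  -55.38695171 -55.33066711]
```

View pics/i.png

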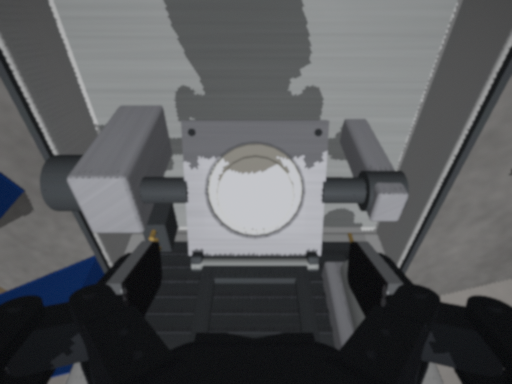

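The disc is home and centred at (255,190): its top is 13.9 mm and its rim 1.9 mm above the plate, parallel to it. Now back to the handle.

Request:
move_arm(series=[[[0, 0, 0.32], [0.0041, 0.0077, 0]], [[0, 0, 0.32], [0.0041, 0.0077, 0]], [[0, 0, 0.32], [0.0041, 0.0077, 0]], [[0, 0, 0.32], [0.0041, 0.0077, 0]], [[0, 0, 0.32], [0.0041, 0.0077, 0]], [[0, 0, 0.32], [0.0041, 0.0077, 0]], [[0.2, -0.1, 0], [0.0041, 0.0077, 0]], [[0.2, -0.1, 0], [0.0041, 0.0077, 0]], [[0.25, -0.13, 0], [0, 0, 0]], [[0.25, -0.13, 0], [0, 0, 0]], [[0.25, -0.14, 0], [0, 0, 0]], [[0.26, -0.14, 0], [0, 0, 0]]])

```text
time: 23.6
position: [582.1, -276.7, 451.0]
orientation: [[-0.882, 0.472, -0.0], [0.472, 0.882, -0.003], [-0.001, -0.003, -1.0]]
wrist_force: [-0.2, 0.2, 0.5]
finger_gap: 0.998
finger_force: 0.0
```

Request:
move_arm(series=[[[0, 0, 0], [0, 0, 0]], [[0, 0, 0], [0, 0, 0]], [[0, 0, 0], [0, 0, 0]], [[0, 0, 0], [0, 0, 0]]])

```text
time: 24.0
position: [580.2, -276.0, 452.9]
orientation: [[-0.881, 0.472, 0.003], [0.472, 0.881, -0.003], [-0.003, -0.001, -1.0]]
wrist_force: [0.3, -0.2, -0.6]
finger_gap: 1.0
finger_force: 0.0
```

```bash
python3 - <<'E'
from tgt import *
c=capture("wrist");o=observe();print(o["time"],o["position"],o["orientation"].round(3).tolist())
p,u,v=P(c); im=c["image"].astype(int)[v,u]
red=(im[:,0]>2*im[:,1])&(im[:,0]>2*im[:,2])&(im[:,0]>50)&(p[:,2]>250)
q=p[red]-hinge; s=np.c_[q@ex,q@ey,q[:,2]]
print(red.sum(),np.percentile(s,[1,50,99],axis=0).round(1).tolist() if red.sum() else 0)
g=o["position"]-hinge; print("tcp rel hinge",g@ex,g@ey,g[2])
E
```

```text
24.05 [ 580.2886721  -275.94327905  453.00385423] [[-0.881, 0.472, 0.003], [0.472, 0.881, -0.002], [-0.004, -0.001, -1.0]]
538 [[-17.1, -6.5, 126.2], [-14.8, -0.4, 175.1], [-9.7, 5.7, 178.9]]
tcp rel hinge -2.288722610227071 0.9919479109268954 283.03886845481077
```

Request:
move_arm(series=[[[-0.075, 0.025, 0], [0, 0, 0]], [[0, 0, -0.19], [0, 0, 0]], [[0, 0, -0.25], [0, 0, 0]], [[0, 0, -0.25], [0, 0, 0]], [[0, 0, -0.25], [0, 0, 0]], [[0, 0, 0], [0, 0, 0]], [[0, 0, 0], [0, 0, 0]], [[0, 0, 0], [0, 0, 0]]])

```text
time: 24.85
position: [574.7, -274.5, 378.7]
orientation: [[-0.881, 0.472, 0.003], [0.472, 0.881, -0.004], [-0.005, -0.001, -1.0]]
wrist_force: [0.7, 0.3, -0.1]
finger_gap: 0.997
finger_force: 0.0
```

Request:
move_arm(series=[[[0, 0, 0], [0, 0, 0]], [[0, 0, 0], [0, 0, 0]], [[0, 0, 0], [0, 0, 0]], [[0, 0, 0], [0, 0, 0]], [[0, 0, 0], [0, 0, 0]], [[0, 0, 0], [0, 0, 0]], [[0, 0, 0], [0, 0, 0]], [[0, 0, 0], [0, 0, 0]], [[0, 0, 0], [0, 0, 0]]], grip=1)

```text
time: 25.75
position: [574.7, -274.5, 377.3]
orientation: [[-0.881, 0.473, 0.002], [0.473, 0.881, -0.003], [-0.003, -0.002, -1.0]]
wrist_force: [-0.1, -0.1, 1.8]
finger_gap: 0.152
finger_force: 58.5
```

```bash
python3 - <<'E'
from tgt import *
o=observe();g=o["position"]-[0,0,54]-hinge;x,z=g@ex,g[2];r=np.hypot(x,z);f0=np.arctan2(-z,-x)
print(o["time"],"gp",x,g@ey,z,"r",r,"alpha",t-f0,o["wrist_force"])
f=np.linspace(f0,t-.04,27); X=-r*np.cos(f);Z=-r*np.sin(f)
for i in range(26):
    d=X[i+1]-X[i];print([[float(round(d*ex[0]/80,3)),float(round(d*ex[1]/80,3)),float(round((Z[i+1]-Z[i])/80,3))],[0,0,0]],end=", "+("\n" if i==12 else ""))
E
```

```text
25.75 gp -7.943689220538868 -0.39395023332957413 153.36016492751693 r 153.5657591555738 alpha 1.9600449717129727 [-0.06803347 -0.07288023  1.82823696]
[[-0.124, 0.067, -0.013], [0, 0, 0]], [[-0.123, 0.066, -0.023], [0, 0, 0]], [[-0.121, 0.065, -0.033], [0, 0, 0]], [[-0.119, 0.064, -0.043], [0, 0, 0]], [[-0.116, 0.062, -0.053], [0, 0, 0]], [[-0.112, 0.06, -0.063], [0, 0, 0]], [[-0.108, 0.058, -0.072], [0, 0, 0]], [[-0.103, 0.055, -0.081], [0, 0, 0]], [[-0.097, 0.052, -0.089], [0, 0, 0]], [[-0.091, 0.049, -0.097], [0, 0, 0]], [[-0.085, 0.045, -0.104], [0, 0, 0]], [[-0.078, 0.042, -0.111], [0, 0, 0]], [[-0.07, 0.038, -0.117], [0, 0, 0]], 
[[-0.062, 0.033, -0.123], [0, 0, 0]], [[-0.054, 0.029, -0.128], [0, 0, 0]], [[-0.046, 0.024, -0.132], [0, 0, 0]], [[-0.037, 0.02, -0.135], [0, 0, 0]], [[-0.028, 0.015, -0.138], [0, 0, 0]], [[-0.019, 0.01, -0.14], [0, 0, 0]], [[-0.01, 0.005, -0.141], [0, 0, 0]], [[-0.001, 0.0, -0.142], [0, 0, 0]], [[0.009, -0.005, -0.141], [0, 0, 0]], [[0.018, -0.01, -0.14], [0, 0, 0]], [[0.027, -0.014, -0.138], [0, 0, 0]], [[0.036, -0.019, -0.136], [0, 0, 0]], [[0.044, -0.024, -0.132], [0, 0, 0]],
```

Request:
move_arm(series=[[[-0.124, 0.067, -0.013], [0, 0, 0]], [[-0.123, 0.066, -0.023], [0, 0, 0]], [[-0.121, 0.065, -0.033], [0, 0, 0]], [[-0.119, 0.064, -0.043], [0, 0, 0]], [[-0.116, 0.062, -0.053], [0, 0, 0]], [[-0.112, 0.06, -0.063], [0, 0, 0]], [[-0.108, 0.058, -0.072], [0, 0, 0]], [[-0.103, 0.055, -0.081], [0, 0, 0]], [[-0.097, 0.052, -0.089], [0, 0, 0]], [[-0.091, 0.049, -0.097], [0, 0, 0]], [[-0.085, 0.045, -0.104], [0, 0, 0]], [[-0.078, 0.042, -0.111], [0, 0, 0]]])

```text
time: 26.95
position: [472.7, -219.7, 315.4]
orientation: [[-0.881, 0.473, 0.004], [0.473, 0.881, -0.003], [-0.005, -0.001, -1.0]]
wrist_force: [-0.8, -0.2, 5.6]
finger_gap: 0.154
finger_force: 58.3
```

Request:
move_arm(series=[[[-0.07, 0.038, -0.117], [0, 0, 0]], [[-0.062, 0.033, -0.123], [0, 0, 0]], [[-0.054, 0.029, -0.128], [0, 0, 0]], [[-0.046, 0.024, -0.132], [0, 0, 0]], [[-0.037, 0.02, -0.135], [0, 0, 0]], [[-0.028, 0.015, -0.138], [0, 0, 0]], [[-0.019, 0.01, -0.14], [0, 0, 0]], [[-0.01, 0.005, -0.141], [0, 0, 0]], [[-0.001, 0, -0.142], [0, 0, 0]], [[0.009, -0.005, -0.141], [0, 0, 0]], [[0.018, -0.01, -0.14], [0, 0, 0]], [[0.027, -0.014, -0.138], [0, 0, 0]]])

```text
time: 28.15
position: [450.7, -207.9, 184.2]
orientation: [[-0.881, 0.473, 0.001], [0.473, 0.881, -0.002], [-0.002, -0.002, -1.0]]
wrist_force: [-1.9, 3.8, 2.7]
finger_gap: 0.149
finger_force: 59.7
```

Request:
move_arm(series=[[[0.018, -0.01, -0.068], [0, 0, 0]], [[0.018, -0.01, -0.068], [0, 0, 0]], [[0, 0, 0], [0, 0, 0]], [[0, 0, 0], [0, 0, 0]], [[0, 0, 0], [0, 0, 0]]])

```text
time: 28.65
position: [453.3, -209.3, 174.5]
orientation: [[-0.881, 0.473, 0.001], [0.473, 0.881, -0.002], [-0.002, -0.001, -1.0]]
wrist_force: [-2.6, 3.2, -0.1]
finger_gap: 0.152
finger_force: 59.9
```

```bash
cat > al.py <<'E'
from tgt import *
o=observe();g=o["position"]+54*o["orientation"][:,2]-hinge;x,z=g@ex,g[2]
print(o["time"],"gp",x,g@ey,z,"r",np.hypot(x,z),"alpha",t-np.arctan2(-z,-x),o["wrist_force"])
E
python3 al.py
```

```text
28.65 gp -145.60968483722914 -0.378462354519621 -49.49394404901449 r 153.79151737311187 alpha 0.1133436711972775 [-2.59304053  3.18088116 -0.13840398]
```

Request:
move_arm(series=[[[0.0126, -0.0068, -0.0347], [0, 0, 0]], [[0.0126, -0.0068, -0.0347], [0, 0, 0]], [[0.0128, -0.0069, -0.0345], [0, 0, 0]], [[0.0128, -0.0069, -0.0345], [0, 0, 0]], [[0.013, -0.007, -0.0342], [0, 0, 0]], [[0, 0, 0], [0, 0, 0]], [[0, 0, 0], [0, 0, 0]], [[0, 0, 0], [0, 0, 0]]])

```text
time: 29.45
position: [458.3, -212.0, 160.7]
orientation: [[-0.881, 0.473, 0.001], [0.473, 0.881, -0.002], [-0.002, -0.001, -1.0]]
wrist_force: [-4.0, 4.1, -0.5]
finger_gap: 0.152
finger_force: 61.4
```

Request:
move_arm(series=[[[0.0045, -0.0025, -0.0113], [0, 0, 0]], [[0.0045, -0.0025, -0.0113], [0, 0, 0]], [[0, 0, 0], [0, 0, 0]], [[0, 0, 0], [0, 0, 0]]])

```text
time: 29.85
position: [459.0, -212.4, 158.9]
orientation: [[-0.881, 0.472, 0.001], [0.472, 0.881, -0.002], [-0.002, -0.001, -1.0]]
wrist_force: [-3.9, 3.9, -1.1]
finger_gap: 0.155
finger_force: 61.6
```

```bash
python3 al.py
```

```text
29.85 gp -139.10279663009499 -0.37692123594209803 -65.092517948984 r 153.57937336521584 alpha 0.003323275720264862 [-3.85043449  3.94686594 -1.077741  ]
```

Request:
move_arm(series=[[[0.0045, -0.0025, -0.0113], [0, 0, 0]], [[0, 0, 0], [0, 0, 0]], [[0, 0, 0], [0, 0, 0]]])

```text
time: 30.15
position: [459.4, -212.6, 158.0]
orientation: [[-0.881, 0.472, 0.001], [0.472, 0.881, -0.002], [-0.002, -0.001, -1.0]]
wrist_force: [-3.0, 4.3, -0.4]
finger_gap: 0.15
finger_force: 61.7
```

Request:
move_arm(series=[[[0.0045, -0.0025, -0.0113], [0, 0, 0]], [[0, 0, 0], [0, 0, 0]], [[0, 0, 0], [0, 0, 0]]])

```text
time: 30.45
position: [459.7, -212.8, 157.1]
orientation: [[-0.881, 0.473, 0.001], [0.473, 0.881, -0.002], [-0.002, -0.001, -1.0]]
wrist_force: [-3.2, 3.3, -1.1]
finger_gap: 0.15
finger_force: 61.9
```

Request:
move_arm(series=[[[0.0045, -0.0025, -0.0113], [0, 0, 0]], [[0, 0, 0], [0, 0, 0]], [[0, 0, 0], [0, 0, 0]]])

```text
time: 30.75
position: [460.2, -213.0, 156.2]
orientation: [[-0.881, 0.472, 0.001], [0.472, 0.881, -0.002], [-0.002, -0.001, -1.0]]
wrist_force: [-3.4, 3.7, 0.5]
finger_gap: 0.155
finger_force: 62.0
```

Request:
move_arm(series=[[[0.0045, -0.0025, -0.0113], [0, 0, 0]], [[0, 0, 0], [0, 0, 0]], [[0, 0, 0], [0, 0, 0]]])

```text
time: 31.05
position: [460.4, -213.2, 155.6]
orientation: [[-0.881, 0.472, 0.001], [0.472, 0.881, -0.002], [-0.002, -0.001, -1.0]]
wrist_force: [-5.9, 6.2, 5.5]
finger_gap: 0.15
finger_force: 62.8
```

```bash
python3 al.py
```

```text
31.05 gp -137.51085510326172 -0.38584599842180417 -68.40121231247443 r 153.58372673251046 alpha -0.020584760463368823 [-5.8788978   6.24216213  5.48649668]
```

Request:
move_arm(series=[[[0, 0, 0], [0, 0, 0]], [[0, 0, 0], [0, 0, 0]], [[0, 0, 0], [0, 0, 0]], [[0, 0, 0], [0, 0, 0]], [[0, 0, 0], [0, 0, 0]], [[0, 0, 0], [0, 0, 0]]], grip=0)

```text
time: 31.65
position: [460.8, -213.6, 155.3]
orientation: [[-0.881, 0.473, 0.002], [0.473, 0.881, -0.003], [-0.003, -0.002, -1.0]]
wrist_force: [-0.2, -0.2, 0.5]
finger_gap: 1.001
finger_force: 0.0
```

Request:
move_arm(series=[[[0, 0, 0.1], [0, 0, 0]], [[0, 0, 0.25], [0, 0, 0]], [[0, 0, 0.35], [0, 0, 0]], [[0, 0, 0.35], [0, 0, 0]], [[0, 0, 0.35], [0, 0, 0]], [[0, 0, 0.35], [0, 0, 0]], [[0, 0, 0.35], [0, 0, 0]], [[0, 0, 0.35], [0, 0, 0]], [[0, 0, 0.3], [0, 0, 0]], [[0, 0, 0], [0, 0, 0]], [[0, 0, 0], [0, 0, 0]], [[0, 0, 0], [0, 0, 0]]])

```text
time: 32.85
position: [460.5, -213.4, 374.6]
orientation: [[-0.881, 0.473, 0.001], [0.473, 0.881, -0.002], [-0.002, -0.002, -1.0]]
wrist_force: [-0.0, 0.3, -0.7]
finger_gap: 0.999
finger_force: 0.0
```

```bash
python3 - <<'E'
from tgt import *
c=capture("wrist");o=observe();print(o["time"],o["position"],o["finger_gap"],o["wrist_force"])
save(c,"j.png")
p,u,v=P(c); im=c["image"].astype(int)[v,u];s=np.c_[(p-seat)@xs,(p-seat)@ey,(p-seat)@zs];r=np.hypot(s[:,0],s[:,1])
def pl(k): return k.sum(),np.linalg.lstsq(np.c_[s[k,:2],np.ones(k.sum())],s[k,2],rcond=None)[0].round(4)
print("plate",pl((abs(s[:,2]-7)<2.5)&(abs(s[:,1])>47)&(abs(s[:,1])<55)&(abs(s[:,0])<50)))
k=(abs(s[:,2]-21)<3)&(r<33)&(im.min(1)>110); print("disc top",pl(k),np.percentile(s[k],[1,99],axis=0).round(1).tolist())
k=(abs(s[:,2]-15.5)<3)&(abs(s[:,1])>34)&(abs(s[:,1])<43)&(abs(s[:,0])<40); print("frame",pl(k))
red=(im[:,0]>2*im[:,1])&(im[:,0]>2*im[:,2])&(im[:,0]>50)&(p[:,2]>80); print("handle",red.sum(),np.polyfit(s[red,0],s[red,2],1))
E
```

```text
32.9 [ 460.4404303  -213.32971395  374.51053222] 1.003148268529202 [-0.24446428  0.18800103 -0.00592432]
plate (np.int64(1409), array([1.0000e-03, 5.0000e-04, 6.9157e+00]))
disc top (np.int64(2652), array([-0.00000e+00, -1.10000e-03,  2.08322e+01])) [[-27.2, -27.4, 19.1], [28.3, 28.0, 22.5]]
frame (np.int64(1330), array([1.20000e-03, 3.00000e-04, 1.52428e+01]))
handle 490 [8.48778422e-03 1.77380409e+01]
```

View pics/j.png

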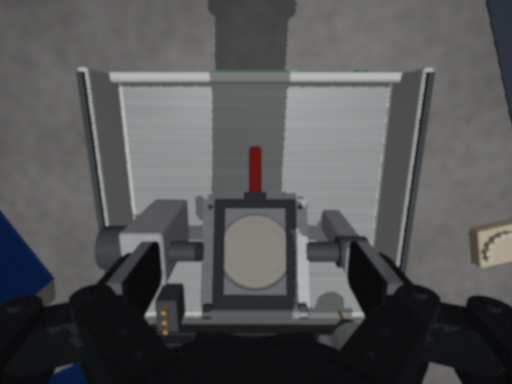

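The frame lies parallel to the plate, so it is closed. Its slope differs from the plate's by 0.0002, and its top is 8.3 mm above the plate. The disc at (255,252) is home inside the opening, and nothing touches the robot.

```bash
python3 -c "
from cell import finish_job
print(finish_job())"
```

```text
the job is handed in; nothing more can be done
None
```

I handed the job in at about 33 s: by the last wrist-camera view the zirconia disc is home in the seat with the clamp frame closed over its rim, and the arm is clear of everything. The hand-in returned no verdict. I moved nothing else that I know of, though I did not re-measure the other bench items.

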